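# Check-weigh a microscope counterweight on a column spring scale

## Task

Weigh the red counterweight: swing the scale's rest plate aside by its orange post until it is well clear, and hang the red counterweight by its bail on the scale's hook, easing the load onto the spring rather than dropping it. Let go and let it settle; only then push the yellow marker down until its needle is level with the scale's pointer, and leave the weight hanging. Do not disturb the other counterweights, the jar, the tall bottle or the pen mug.

Things in the scene. Friction and masses are not known exactly. Their poses are not given: they have to be found in the camera images.
- red_weight_mid (a point): Red counterweight (0.28-0.56 kg, unknown): block 48 (x) x 40 (y) x 34 mm high with a rigid upright steel bail, 96 mm tall in all. This point: on the centre line 48 mm above the underside; z up, y along the bail's bar. The bail's flat legs (14 mm along x, 4 mm thick) stand against the block at y = -22 and +22 mm, 48 mm over their outer faces: pinch them from outside, along y.
- red_weight_bar (a point): Middle of the red weight's bail bar, on the axis of the bar (8 mm round, along y), 92 mm above the underside and 44 mm above red_weight_mid; same axes. The opening between bar and block is 54 mm high and 40 mm wide.
- red_weight: The red counterweight as a whole; origin at the centre of its underside.
- hook (a point): Hook seat: top of the 8 mm round hook bar in its valley; a hung bail's axis lies 4 mm above it. Axes are the stand's: column axis 113.5 mm along +x; up-turned tip 18 mm along -x, ends 16 mm above the seat; hook bar underside 8 mm below. Bail bar must lie along y: bring it in along +x, over the tip, hook bar through the bail, then down. 254 mm above the table unloaded; sinks with load.
- pointer (a point): Outer end of the scale's red pointer, a thin bar on the carriage pointing along the stand's +y to the marker rod; it sinks with the hook. 285 mm above the table unloaded. Axes are the stand's (z up).
- scale (a joint): Downward travel of the scale's carriage, hook and pointer, m: 0 unloaded (upper stop), 0.085 lower stop. Spring 90 N/m with a small preload: the red weight settles between 0.027 and 0.060, after swinging about a second. The carriage is the red block on the column, its front face 97 mm behind the hook seat; from the seat towards it the hook bar rises 12 mm, then runs level.
- marker (a joint): Downward travel of the yellow marker, m: 0 top, 0.09 bottom. It stays where it is left (2.5 N friction). Its needle is level with the pointer when marker equals scale.
- marker_pad (a point): Centre of the top face of the marker's yellow push pad, 30 x 30 x 12 mm, to be pushed straight down from above. 291 mm above the table at joint 0, lower by the joint's value. It lies 23.5 mm along the stand's +x and 105 mm along its +y from the hook seat; its upright rod (tall, 390 mm) is 90 mm behind it (+x). Axes are the stand's.
- marker_needle (a point): End of the marker's black needle, 6 mm below the pad's top face, facing the pointer's end across a 10 mm gap. Axes are the stand's.
- rest (a joint): Swing of the rest about the column, rad: 0 = its black plate (60 x 50 mm, top 146 mm above the table) is under the hook, where it would hold up a hung weight. Grows as it swings to the stand's -y side (anticlockwise from above), away from the marker; stops at -0.3 and 1.2; about 0.8 is well clear. Stays where left (friction 0.1 N m).
- rest_post (a point): Top centre of the rest's upright orange post (14 mm diameter, 51 mm of it free above the rest arm), 220 mm from the column axis, 197 mm above the table: push it sideways to swing the rest. Axes are the rest's: its column lies along +x, it swings clear along -y.
- green_weight_mid (a point): Green counterweight, same shape as the red one; leave alone. Point on the centre line, 48 mm up.
- grey_weight_mid (a point): Grey counterweight, same shape as the red one; leave alone. Point on the centre line, 48 mm up.
- jar_mid (a point): Amber glass jar, 60 mm diameter and 100 mm tall; leave alone. Point at its centre.
- bottle_mid (a point): Tall clear bottle with a red cap, 60 mm diameter and 190 mm tall; leave alone. Point at its centre.
- mug_mid (a point): White mug with pens, 80 mm diameter, 95 mm tall, pens up to 170 mm; leave alone. Point on its axis, 48 mm up.
Things that resemble listed ones, but are neither listed nor needed, are in the scene too. Leave any blue look-alike of the red_weight alone.

How it is judged:
On the way:
1. the red counterweight hangs free and at rest from the scale's hook, released, with the rest swung clear and the marker not yet pushed (no lower than 20 mm of travel) (distance between red_weight_bar and hook below 0.02 m and value of joint scale above 0.02 m and value of joint rest above 0.5 rad and angle between red_weight_mid's own z axis and vertical below 0.35 rad and linear speed of red_weight below 0.03 m/s and velocity of joint scale between -0.015 and 0.015 m/s and contact force between the fingers and red_weight below 0.05 N and value of joint marker below 0.02 m), for 0.3 s.
At the end, for the whole second after the job is handed in: The red counterweight hangs at rest from the hook (bar within 20 mm of the seat, speed under 0.03 m/s, carriage under 0.015 m/s, tilted less than 0.35 rad), its load on the spring (travel over 20 mm); the rest is swung past 0.5 rad; the marker's needle is within 5 mm of the pointer's height (distance between red_weight_bar and hook below 0.02 m and value of joint scale above 0.02 m and value of joint rest above 0.5 rad and angle between red_weight_mid's own z axis and vertical below 0.35 rad and linear speed of red_weight below 0.03 m/s and velocity of joint scale between -0.015 and 0.015 m/s and z of marker_needle in the frame of pointer between -0.005 and 0.005 m); the robot touches nothing.
It fails at once if the green counterweight or the grey counterweight is moved by more than 30 mm (distance of any of green_weight_mid, grey_weight_mid from where it was at the start of the episode above 0.03 m).
It fails at once if the amber jar or the tall bottle is moved by more than 30 mm (distance of any of jar_mid, bottle_mid from where it was at the start of the episode above 0.03 m).
It fails at once if the pen mug is moved by more than 30 mm (distance of mug_mid from where it was at the start of the episode above 0.03 m).
It fails at once if the load is dropped onto the spring (carriage sinks faster than 0.45 m/s) (velocity of joint scale above 0.45 m/s).
It also fails if it takes over 72 s, if anything falls off the work surface, if the arm or the gripper's body presses on something with over 40 N, if the wrist force passes 120 N, or if a joint passes its speed limit or range.

## Robot

A 6-joint arm with a two-finger parallel gripper is mounted at the origin on the work surface. World frame = base frame: x ahead of the robot, y to its left, z up, the work surface at z = 0. Lengths are in m, angles in rad, forces in N, time in s.
With the tool pointing down it reaches from about 0.325 to 0.9 m from the base axis. Payload 6.1 kg.
Tool frame: the origin (TCP) lies midway between the tips of the shut fingers; the grasp point (between the pads) lies 19 mm behind it; z points along the fingers, y is the line along which they close (so a half turn about z gives the same grasp; the last joint's range is limited). The gripper opens to 85 mm and grips with 20 to 120 N. Pads are 22 mm wide; open, the fingers measure 114 mm over their backs; the gripper's body (76 mm by 85 mm) begins 54 mm behind the grasp point. The pads swing forward as they close: fully open they stand 13 mm farther back than shut.
Start: joints at [-1.453, 0.22, 1.526, -0, 1.395, -0.126], TCP at [0.151, -0.607, 0.231] pointing down, gripper open.
Joint ranges: [-2.98, 2.98], [-0.91, 2.08], [0.09, 2.57], [-1.24, 4.39], [0.2, 2.65], [-2.68, 2.68]. Speed limits (rad/s): [2.57, 2.57, 3.01, 3.14, 3.14, 3.14].

## Interface

Orientations are given as [roll, pitch, yaw] about the fixed x, y, z axes, in that order (R = Rz(yaw) Ry(pitch) Rx(roll)).
In Python, from plant import movep, move_l, set_joints, gripper_to, hold, inverse_kinematics, observe, get_image, get_calibration, Unreachable, job_done gives the robot as it stands. Calls block until the motion is done:
- movep(position, orientation): joint-space move of the TCP to a pose.
- move_l(position, feed=0.15, rotation=None, max_force=None): straight line of the TCP; rotation=None keeps the orientation; feed is the mean speed in m/s. With max_force (N) it stops when the force on the tool has changed by that much, and returns True; else False.
- set_joints(angles): joint-space move.
- gripper_to(opening, f_grip=None): finger opening in m; f_grip is the grip in N (None keeps the last); returns when the fingers have stopped.
- hold(seconds).
- inverse_kinematics(position, orientation): joint angles nearest the present ones, or None.
- observe(): the state.
- get_image(name): name is "scene" or "top" or "wrist"; returns (picture, depth): 480x640x3 uint8, red, green, blue; 480x640 float32, m along the optical axis (not along the pixel's ray), 0 where there is no reading.
- get_calibration(name): a dict with "intrinsics" (3x3 intrinsics, pixels), "world_from_camera" (4x4, takes a point from camera to world coordinates). Camera axes: x right, y down, z forward; pixel columns grow to the right and rows downward; lengths in m; the calibration is good to about 2 mm. A picture is of the moment at which its call begins: read the wrist's pose just before it. get_calibration takes no time and is no camera call; for the wrist camera it gives the pose at the moment of the call.
A pose or a line that the arm cannot do raises Unreachable and nothing moves.
- job_done(): hands the job in; it is judged then, once.
The state is a dict: "time_s": time; "q": joint angles; "joint_velocities": joint speeds; "joint_torque": joint torques, N m; "eef_pos": TCP position; "tcp_rot": TCP orientation; "ft_force": force on the tool from outside, world axes, zero at the start; "torque": the same for the moment, N m; "opening": finger opening in m; "grasp_force": force on a finger pad.
Only numpy, scipy, OpenCV 4.12 (cv2) and the standard library are available. Lean on these libraries where they do the work, as an engineer would, in place of code of your own. Each camera call takes 0.05 s, during which the arm holds its last target. There are 200 camera calls.

## Working session

There is one attempt and no reset: what is moved stays moved. The work goes in short steps, each a Python script; the robot and the scene stay as the last script left them, time stands still between calls to the robot, and variables do not carry over. Pictures are saved under pics/ and viewed, at most 10 in all, crops included, and the job is handed in when it is done.

```bash
ls; mkdir -p pics; cat > h.py <<'E'
import numpy as np, cv2
from plant import *
def snap(name):
    c=get_calibration(name); im,d=get_image(name)
    K=np.array(c["intrinsics"]);T=np.array(c["world_from_camera"])
    v,u=np.mgrid[0:480,0:640]
    P=np.stack([(u-K[0,2])/K[0,0]*d,(v-K[1,2])/K[1,1]*d,d],-1)@T[:3,:3].T+T[:3,3]
    P[d==0]=np.nan
    return im,d,P,K,T
def save(im,f): cv2.imwrite(f"pics/{f}.png",cv2.cvtColor(im,cv2.COLOR_RGB2BGR))
E
python3 - <<'E'
from h import *
for n in("scene","top"):
    im,d,P,K,T=snap(n); save(im,n); np.savez(n,im=im,P=P,K=K,T=T); print(n,T.round(3).tolist(),K[0,0])
E
```

```text
pics
scene [[-0.253, 0.536, -0.805, 1.602], [0.968, 0.149, -0.204, 0.225], [0.01, -0.831, -0.557, 0.923], [0.0, 0.0, 0.0, 1.0]] 531.6494615140375
top [[0.018, -0.991, 0.136, 0.418], [-1.0, -0.019, -0.012, -0.028], [0.014, -0.136, -0.991, 1.349], [0.0, 0.0, 0.0, 1.0]] 582.7212014600657
```

View pics/scene.png

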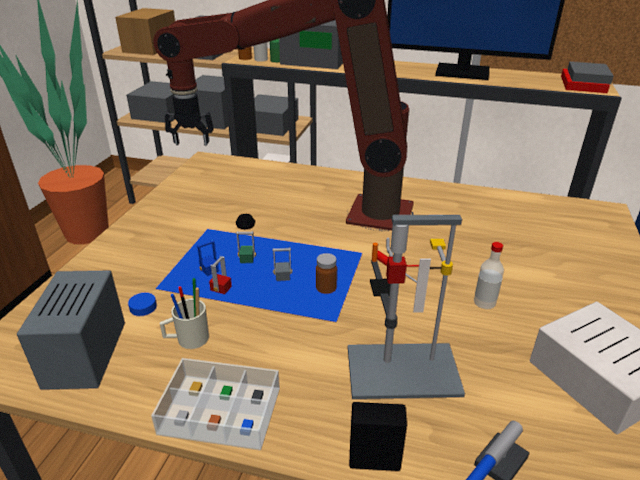

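View pics/top.png

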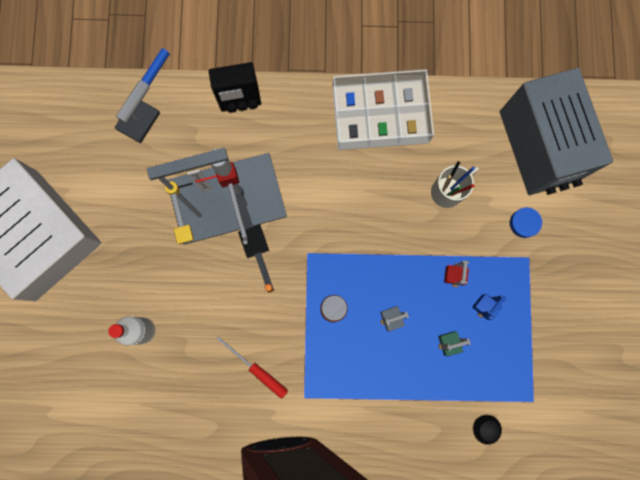

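The scene view shows the scale at (395,270), with the red weight at (220,283), the blue one at (207,257), green at (246,255), grey at (282,270), the jar at (326,275) and the mug at (190,325). In the top view, red is at (457,273), blue (488,306), green (453,343), grey (393,318), pad (183,235), orange post (268,288) and carriage (227,175). Red is the only red block with a bail. I'll measure these points and confirm with a crop.

```bash
python3 - <<'E'
from h import *
D=np.load("top.npz");im,P=D["im"],D["P"]
S=np.load("scene.npz")
hsv=cv2.cvtColor(im,cv2.COLOR_RGB2HSV);hs=cv2.cvtColor(S["im"],cv2.COLOR_RGB2HSV)
def blob(n,P,hsv,box,h0,h1,s=150,z0=0,z1=1,v=60):
    x0,y0,x1,y1=box;m=np.zeros(hsv.shape[:2],bool);m[y0:y1,x0:x1]=1
    m&=(hsv[...,0]>=h0)&(hsv[...,0]<=h1)&(hsv[...,1]>s)&(hsv[...,2]>v)&(P[...,2]>z0)&(P[...,2]<z1)
    p=P[m];print(n,len(p),"med",np.median(p,0).round(4),"lo",np.percentile(p,3,axis=0).round(4),"hi",np.percentile(p,97,axis=0).round(4));return p
blob("pad",P,hsv,(165,215,205,255),22,32,150,.27)
p=blob("post",P,hsv,(255,275,285,300),5,20,180,.1)
blob("posttop",P,hsv,(255,275,285,300),5,20,180,.185)
blob("postS",S["P"],hs,(365,235,385,270),3,20,180,.1)
blob("carriage",P,hsv,(210,160,243,190),0,5,150,.2)
blob("redblk",P,hsv,(440,255,475,292),0,5,150,.02,.05)
def rect(n,box,z0,z1):
    x0,y0,x1,y1=box;q=P[y0:y1,x0:x1].reshape(-1,3);q=q[(q[:,2]>z0)&(q[:,2]<z1)]
    r=cv2.minAreaRect((q[:,:2]*1000).astype(np.float32));print(n,len(q),r,q.mean(0).round(4))
rect("redbar",(435,250,480,295),.075,.11)
rect("redblk",(435,250,480,295),.025,.045)
rect("padr",(165,215,205,255),.275,.3)
rect("hookbar",(225,185,255,250),.235,.285)
q=P[185:255,225:262].reshape(-1,3);q=q[(q[:,2]>.24)&(q[:,2]<.3)]
for a in np.array_split(q[np.argsort(q[:,0])],10): print(len(a),a.mean(0).round(4))
rect("plate",(235,220,275,262),.13,.15)
for n,b in dict(green=(435,325,475,362),grey=(378,300,412,335),blue=(470,288,510,322)).items(): rect(n,b,.025,.11)
save(cv2.resize(np.vstack([cv2.resize(im[240:360,420:520],(500,600))]),(500,600)),"crop_red")
save(cv2.resize(im[140:300,140:290],(560,600),interpolation=cv2.INTER_CUBIC),"crop_scale")
E
```

```text
pad 250 med [0.5826 0.215  0.2856] lo [0.5681 0.2005 0.2815] hi [0.5967 0.2301 0.2889]
post 26 med [0.4938 0.0627 0.1964] lo [0.4881 0.057  0.1841] hi [0.498  0.0667 0.2018]
posttop 25 med [0.4939 0.0629 0.1965] lo [0.4881 0.057  0.188 ] hi [0.498  0.0667 0.2018]
postS 95 med [0.5011 0.064  0.1735] lo [0.4955 0.0572 0.1502] hi [0.5058 0.0699 0.1976]
carriage 222 med [0.6881 0.1332 0.2984] lo [0.6806 0.1215 0.2659] hi [0.7096 0.1583 0.3032]
redblk 237 med [ 0.5414 -0.3434  0.0374] lo [ 0.5255 -0.3601  0.0319] hi [ 0.5591 -0.3283  0.0421]
redbar 112 ((540.4271240234375, -351.7239990234375), (14.022550582885742, 48.39891815185547), 83.29335021972656) [ 0.5402 -0.3508  0.0967]
redblk 321 ((540.111328125, -352.1631774902344), (49.9764289855957, 46.731449127197266), 81.58553314208984) [ 0.5418 -0.3468  0.0369]
padr 344 ((594.0968627929688, 218.8984375), (53.14646911621094, 30.597347259521484), 17.60422706604004) [0.5875 0.2165 0.2848]
hookbar 263 ((627.4961547851562, 119.70186614990234), (119.4958267211914, 13.433361053466797), 19.531145095825195) [0.6284 0.12   0.2626]
27 [0.5766 0.1045 0.2647]
27 [0.5901 0.1084 0.2532]
27 [0.6018 0.1117 0.2557]
26 [0.6125 0.1151 0.2623]
26 [0.6228 0.118  0.2653]
26 [0.6341 0.1215 0.2655]
26 [0.6456 0.1248 0.2653]
26 [0.6567 0.1283 0.2651]
26 [0.6684 0.1316 0.2657]
26 [0.6796 0.137  0.2634]
plate 698 ((594.722900390625, 101.8508071899414), (96.07062530517578, 49.81609344482422), 20.39837646484375) [0.593  0.1001 0.1461]
green 478 ((385.3654479980469, -335.4066467285156), (48.22312545776367, 50.95014572143555), 17.000181198120117) [ 0.3867 -0.335   0.053 ]
grey 449 ((438.77667236328125, -204.49639892578125), (47.76167297363281, 52.24385452270508), 19.676965713500977) [ 0.4394 -0.2042  0.0527]
blue 499 ((469.18634033203125, -419.73931884765625), (48.62026596069336, 52.8685302734375), 49.181640625) [ 0.4709 -0.4173  0.0531]
```

View pics/crop_red.png

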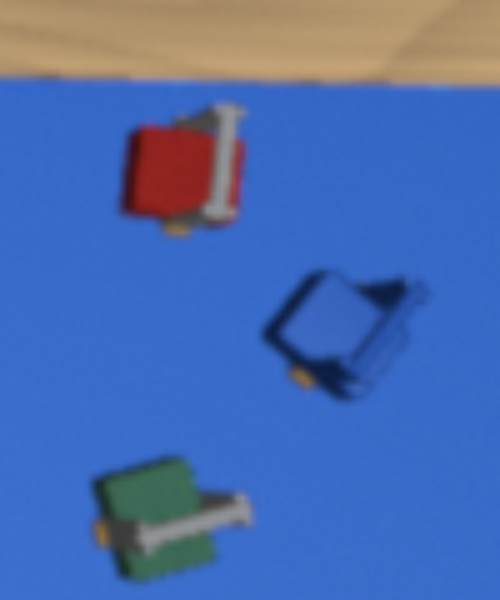

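View pics/crop_scale.png

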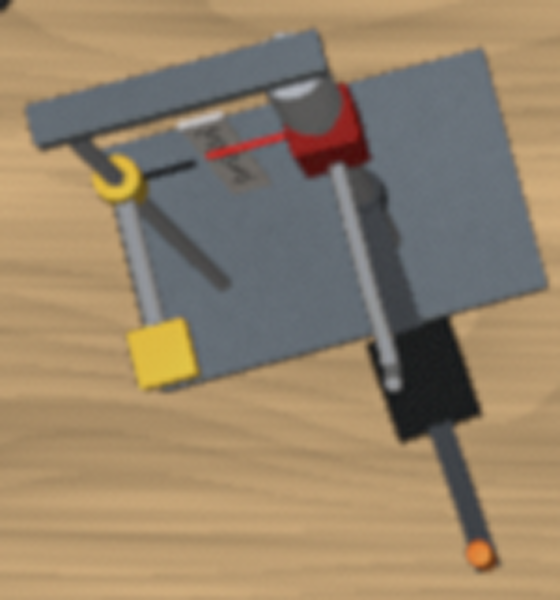

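Only one red block has a bail: the one at top crop (180,170), i.e. pixel (457,273). The blue look-alike is at (345,335) in the crop. The heights fit (bar top 0.097, pad 0.286, hook bar 0.265), and the post is 0.221 m from the column. From the hook bar, the stand's yaw is about 16.4° and the seat is near (0.591, 0.108). I'll push the rest first.

```bash
cat >> h.py <<'E'
YAW=np.radians(16.4); EX=np.array([np.cos(YAW),np.sin(YAW)]);EY=np.array([-EX[1],EX[0]])
HOOK=np.array([.591,.1083]); COL=HOOK+.1135*EX
def rp(yaw): return [np.pi,0,yaw]
E
python3 - <<'E'
from h import *
def pose(j,z):  # finger centre at rest angle j
    a=YAW+np.pi+j
    p=COL+.22*np.array([np.cos(a),np.sin(a)])
    return [p[0],p[1],z]
o=observe();print(o["tcp_rot"],o["time_s"],np.round(o["ft_force"],2))
js=[-.16,-.03]+list(np.arange(.1,1.0,.15))+[.98]
off=None
for c in(np.pi/2,-np.pi/2):
    try: qs=[inverse_kinematics(pose(j,.16),rp(YAW+j+c)) for j in js]
    except Exception as e: print(e);continue
    print(c,[None if q is None else np.round(q[5],2) for q in qs])
    if off is None and all(q is not None for q in qs): off=c
gripper_to(0)
movep(pose(js[0],.26),rp(YAW+js[0]+off))
print(move_l(pose(js[0],.16),.15,max_force=15))
for j in js[1:]:
    hit=move_l(pose(j,.16),.12,rotation=rp(YAW+j+off),max_force=12)
    print(j,hit,np.round(observe()["ft_force"],2))
    if hit: break
move_l(pose(j-.12,.16),.15)
move_l(pose(j-.12,.32),.3)
im,d,P,K,T=snap("top");np.savez("top2",im=im,P=P);
hsv=cv2.cvtColor(im,cv2.COLOR_RGB2HSV);m=(hsv[...,0]>4)&(hsv[...,0]<20)&(hsv[...,1]>180)&(P[...,2]>.18)&(P[...,2]<.21)&(abs(P[...,0]-.6)<.2)
p=np.median(P[m],0);v=p[:2]-COL;print(m.sum(),p,np.hypot(*v),np.arctan2(v[1],v[0])-YAW+np.pi,observe()["time_s"])
E
```

```text
[-3.13985472e+00 -2.10601735e-04  2.43761732e-01] 0.1 [-0.57 -0.27 -0.16]
1.5707963267948966 [np.float64(-0.06), np.float64(-0.24), np.float64(-0.43), np.float64(-0.64), np.float64(-0.83), np.float64(-1.02), np.float64(-1.2), np.float64(-1.36), np.float64(-1.5)]
-1.5707963267948966 [None, None, None, np.float64(2.51), np.float64(2.31), np.float64(2.12), np.float64(1.95), np.float64(1.78), np.float64(1.64)]
False
-0.03 False [-0.18 -0.05 -0.  ]
0.1 False [-0.64  0.5  -0.25]
0.25 False [ 0.57  0.01 -0.12]
0.4 False [ 0.05  0.41 -0.76]
0.5499999999999999 False [-0.61  0.51 -0.28]
0.7 False [ 0.14  0.91 -0.16]
0.85 False [ 0.07  0.18 -0.24]
0.98 False [-0.49  0.12  0.04]
0 [nan nan nan] nan nan 8.8333
  return _methods._mean(a, axis=axis, dtype=dtype,
  ret = um.true_divide(
```

```bash
python3 - <<'E'
from h import *
for y in(83,-97): print(y,inverse_kinematics([.540,-.352,.043],rp(np.radians(y))))
for y in(16.4,196.4,-163.6): print(y,inverse_kinematics([*HOOK,.25],rp(np.radians(y))))
movep([.540,-.352,.25],rp(np.radians(83)))
gripper_to(.085,60)
im,d,P,K,T=snap("wrist");save(im,"wrist1");np.savez("w1",im=im,P=P)
hsv=cv2.cvtColor(im,cv2.COLOR_RGB2HSV)
near=(np.hypot(P[...,0]-.54,P[...,1]+.352)<.05)
for n,a,b in(("bar",.08,.11),("blk",.025,.042)):
    q=P[near&(P[...,2]>a)&(P[...,2]<b)];r=cv2.minAreaRect((q[:,:2]*1000).astype(np.float32));print(n,len(q),r,np.median(q,0).round(4))
im,d,P,K,T=snap("top");save(im[140:340,140:340],"t2")
hsv=cv2.cvtColor(im,cv2.COLOR_RGB2HSV);m=(hsv[...,0]>4)&(hsv[...,0]<20)&(hsv[...,1]>180)&(P[...,2]>.17)&(P[...,2]<.21)&(abs(P[...,0]-.6)<.12)&(abs(P[...,1])<.12)
p=np.median(P[m],0);v=p[:2]-COL;print(m.sum(),p,np.hypot(*v),(np.arctan2(v[1],v[0])-YAW+np.pi)%6.283,observe()["time_s"])
E
```

```text
83 [-0.699917    0.45553668  1.60489133  0.          1.08116465 -0.57774395]
-97 [-6.99917001e-01  4.55536679e-01  1.60489133e+00 -4.44089210e-16
  1.08116465e+00  2.56384870e+00]
16.4 [ 5.00452665e-02  1.51372714e-01  1.57023777e+00 -4.44089210e-16
  1.41998217e+00  1.33460760e+00]
196.4 [ 0.05004527  0.15137271  1.57023777  0.          1.41998217 -1.80698506]
-163.6 [ 0.05004527  0.15137271  1.57023777  0.          1.41998217 -1.80698506]
bar 611 ((543.7101440429688, -352.2010803222656), (13.719545364379883, 51.52083969116211), 82.98242950439453) [ 0.5441 -0.3512  0.0976]
blk 1400 ((543.9303588867188, -351.9014587402344), (47.08222961425781, 52.96642303466797), 83.13864135742188) [ 0.5444 -0.3459  0.0363]
36 [ 0.64744196 -0.07318803  0.1960962 ] 0.21987871373465126 1.0437455374586153 10.8917
```

View pics/wrist1.png

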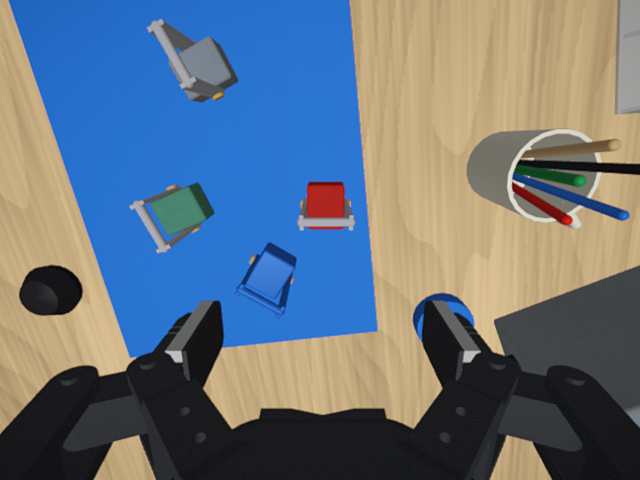

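The wrist view shows the red weight at (326,205) with its bar at (326,222), and blue and green clear of the finger path. The rest is at 1.04 rad. I'll grasp high on the legs, at about 62–67 mm, so that the gripper body clears the hook's tip.

```bash
python3 - <<'E'
from h import *
Y=np.radians(83)
move_l([.5425,-.352,.14],.2)
b=np.mean([observe()["ft_force"] for _ in range(1)],0)
print("base",b)
print(move_l([.5425,-.352,.043],.12,max_force=12))
gripper_to(.03,60); o=observe(); print(o["opening"],o["grasp_force"],o["eef_pos"])
move_l([.5425,-.352,.10],.12);
F=[]
for _ in range(8): hold(.05);F.append(observe()["ft_force"])
print(np.round(np.mean(F,0)-b,2),np.round(np.std(F,0),2),observe()["opening"])
move_l([.5425,-.352,.30],.2)
p=HOOK-.085*EX
movep([*p,.30],rp(YAW))
F=[]
for _ in range(8): hold(.05);F.append(observe()["ft_force"])
print(np.round(np.mean(F,0),2),observe()["opening"],observe()["time_s"])
# bail in hand & hook, wrist view
im,d,P,K,T=snap("wrist");save(im,"wrist2");np.savez("w2",im=im,P=P,T=T,K=K)
im,d,P,K,T=snap("scene");save(cv2.resize(im[150:400,300:520],(704,600)),"scene2")
E
```

```text
base [-0.56546159 -1.58796272  0.86390225]
False
0.04752334470859185 62.58741748519242 [ 0.54314602 -0.35250904  0.04405321]
[ 0.73  1.87 -3.75] [0.4  0.36 0.49] 0.04745256714327739
[ 0.1   0.23 -2.76] 0.04757401415120116 17.2
```

View pics/wrist2.png

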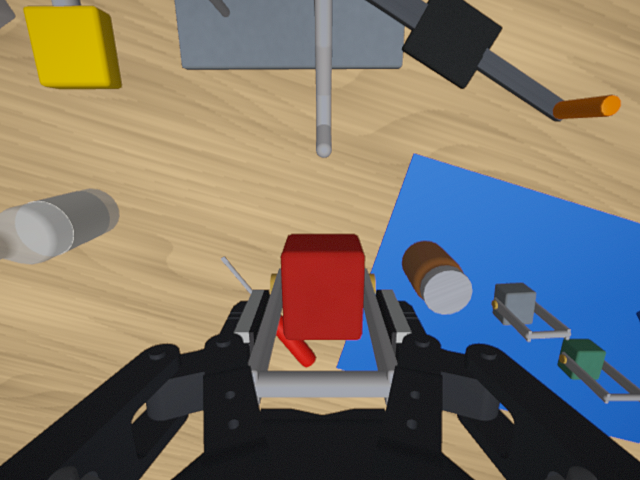

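View pics/scene2.png

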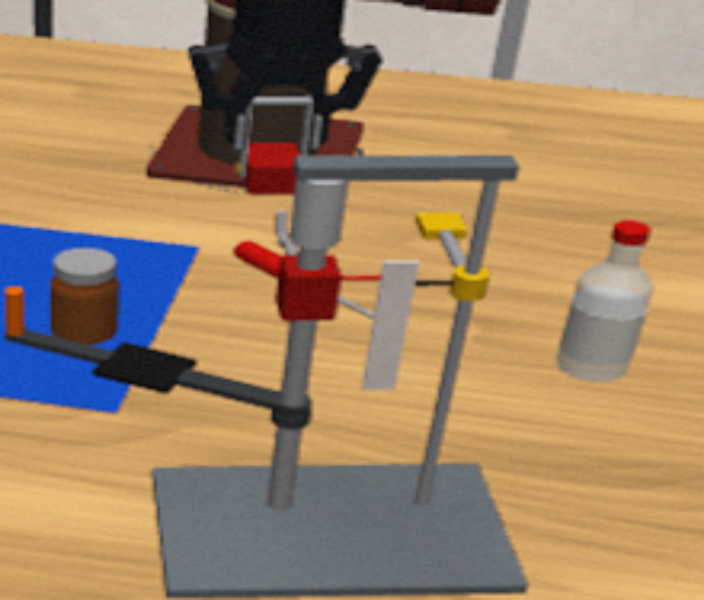

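The wrist view shows the bail square in the gripper (bar at (324,383)), with the hook tip at (324,150) in line with it and the rest plate well off to the right. I'll measure the bar and the tip in this one view.

```bash
python3 - <<'E'
from h import *
D=np.load("w2.npz");P=D["P"]
B=np.c_[EX,EY]
def show(n,x0,y0,x1,y1,z0,z1):
    q=P[y0:y1,x0:x1].reshape(-1,3);q=q[(q[:,2]>z0)&(q[:,2]<z1)]
    s=(q[:,:2]-HOOK)@B
    print(n,len(q),"standxy med",np.median(s,0).round(4),"lo",np.percentile(s,2,axis=0).round(4),"hi",np.percentile(s,98,axis=0).round(4),"z",np.percentile(q[:,2],[5,50,98]).round(4))
e=np.array(observe()["eef_pos"]);print("tcp",(e[:2]-HOOK)@B,e[2])
show("bar",285,372,365,394,.2,.5)
show("tip",312,138,336,158,.24,.4)
show("hookvalley",312,90,336,138,.2,.4)
show("hook far",312,20,336,60,.2,.4)
show("pad",40,20,110,75,.2,.4)
E
```

```text
tcp [-0.08499336 -0.00012848] 0.2999984942235268
bar 1756 standxy med [-0.0825 -0.0009] lo [-0.0856 -0.0127] hi [-0.0807  0.0112] z [0.3504 0.3534 0.3552]
tip 286 standxy med [-0.0152 -0.0006] lo [-0.02   -0.0044] hi [-0.0115  0.0031] z [0.2629 0.2677 0.2701]
hookvalley 746 standxy med [ 0.0007 -0.0004] lo [-0.011  -0.0046] hi [0.0114 0.0032] z [0.2505 0.2533 0.2629]
hook far 678 standxy med [ 0.0317 -0.0004] lo [ 0.0244 -0.0041] hi [0.0393 0.0033] z [0.2614 0.2644 0.2665]
pad 3837 standxy med [0.0245 0.1009] lo [0.0147 0.0892] hi [0.034  0.1152] z [0.282  0.2845 0.286 ]
```

```bash
python3 - <<'E'
from h import *
def F(n=12):
    L=[]
    for _ in range(n): hold(.04);L.append(observe()["ft_force"])
    return np.mean(L,0).round(2)
def at(x,z,y=0): p=HOOK+x*EX+y*EY; return [*p,z]
move_l(at(-.085,.236),.15); print("free",F())
print(move_l(at(-.001,.236),.10,max_force=8), F())
if True:
    move_l(at(-.001,.208),.05); print("touch",F())
    for dz in(.012,.022,.027): 
        move_l(at(-.001,.208-dz),.04); print(dz,F(),observe()["time_s"])
im,d,P,K,T=snap("scene");save(cv2.resize(im[150:400,300:520],(704,600)),"scene3")
E
```

```text
free [ 0.12  0.05 -2.73]
False [ 0.04 -0.09 -2.86]
touch [-0.    0.02 -2.83]
0.012 [-0.4  -0.29 -1.44] 22.025
0.022 [-1.   -0.32 -0.64] 22.925
0.027 [ 0.43  0.19 -0.51] 23.7
```

View pics/scene3.png

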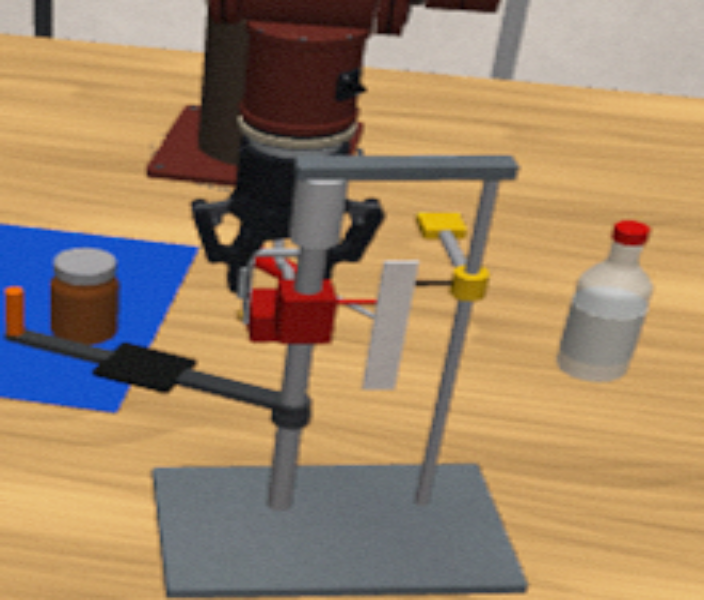

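The carriage has sunk with the weight and the bail is on the hook, with about 0.3 N still carried by the gripper. I'll ease down 3 mm more, release and retract.

```bash
python3 - <<'E'
from h import *
def at(x,z,y=0): p=HOOK+x*EX+y*EY; return [*p,z]
move_l(at(-.001,.208-.030),.04)
gripper_to(.08); print(observe()["opening"]); hold(1.0)
print(move_l(at(-.001,.33),.12,max_force=5)); 
move_l(at(-.085,.30),.2); hold(1.0)
B=np.c_[EX,EY]
im,d,P,K,T=snap("wrist");save(im,"wrist3");np.savez("w3",im=im,P=P,K=K,T=T)
S=(P[...,:2]-HOOK)@B; Z=P[...,2]
def reg(n,x0,x1,y0,y1,z0,z1):
    m=(S[...,0]>x0)&(S[...,0]<x1)&(S[...,1]>y0)&(S[...,1]<y1)&(Z>z0)&(Z<z1)
    print(n,m.sum(),np.percentile(Z[m],[5,50,95]).round(4))
for k in range(2):
    im,d,P,K,T=snap(["top","scene"][k]);S=(P[...,:2]-HOOK)@B;Z=P[...,2]
    np.savez(["top","scene"][k]+"3",im=im,P=P,K=K,T=T)
    reg("hookfar",.03,.07,-.004,.004,.17,.29)
    reg("pad",.014,.033,.095,.115,.18,.30)
    reg("bailtop",-.008,.008,-.02,.02,.17,.3)
D=np.load("w3.npz");P=D["P"];S=(P[...,:2]-HOOK)@B;Z=P[...,2];reg("W hookfar",.0244,.0393,-.0044,.0036,.15,.3);reg("W pad",.014,.033,.09,.115,.18,.30);reg("W bail",-.008,.008,-.02,.02,.17,.3)
print(observe()["time_s"])
E
```

```text
0.07974797120873998
False
hookfar 66 [0.2333 0.2372 0.2403]Traceback (most recent call last):
  File "<stdin>", line 17, in <module>
  File "<stdin>", line 12, in reg
    return _quantile_unchecked(
        a, q, axis, out, overwrite_input, method, keepdims, weights)
    return _ureduce(a,
                    func=_quantile_ureduce_func,
    ...<5 lines>...
                    overwrite_input=overwrite_input,
                    method=method)
    r = func(a, **kwargs)
    result = _quantile(arr,
                       quantiles=q,
    ...<2 lines>...
                       out=out,
                       weights=wgt)
    slices_having_nans = np.isnan(arr[-1, ...])
                                  ~~~^^^^^^^^^
IndexError: index -1 is out of bounds for axis 0 with size 0
```

View pics/wrist3.png

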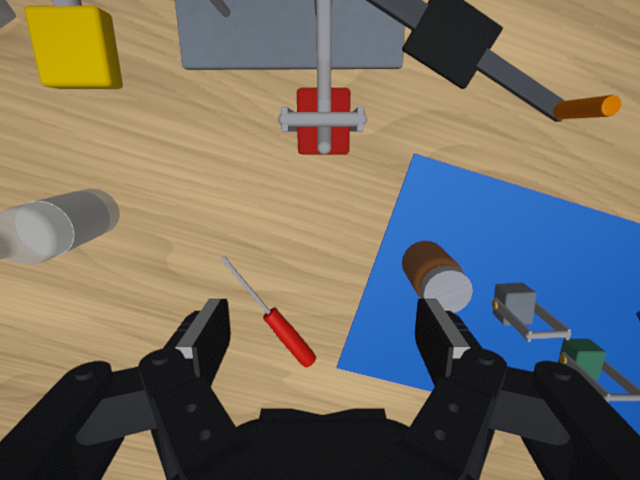

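The weight hangs on the hook (bail bar at (322,118), tip at (324,148)), level and free. Next I'll read the travel and the pad height from this wrist view and the top view.

```bash
python3 - <<'E'
from h import *
B=np.c_[EX,EY]
for f in("w2","w3","top","scene","scene3"):
    try: D=np.load(f+".npz")
    except Exception: continue
    P=D["P"];im=D["im"];S=(P[...,:2]-HOOK)@B;Z=P[...,2]
    h=cv2.cvtColor(im,cv2.COLOR_RGB2HSV)
    red=((h[...,0]<5)|(h[...,0]>175))&(h[...,1]>150)
    ye=(h[...,0]>22)&(h[...,0]<32)&(h[...,1]>150)
    def reg(n,x0,x1,y0,y1,z0,z1,c=True):
        m=(S[...,0]>x0)&(S[...,0]<x1)&(S[...,1]>y0)&(S[...,1]<y1)&(Z>z0)&(Z<z1)&c
        print(f,n,m.sum(),np.percentile(Z[m],[5,50,95]).round(4) if m.any() else "")
    reg("hookfar",.0244,.0393,-.006,.006,.15,.3)
    reg("hookmid",.03,.07,-.006,.006,.15,.3)
    reg("pad",.012,.033,.09,.118,.18,.30,ye)
    reg("bail",-.008,.008,-.02,.02,.17,.3)
    reg("pointer",.07,.16,.03,.10,.18,.31,red)
    reg("needle",.07,.16,.09,.13,.18,.31,(h[...,2]<60))
E
```

```text
w2 hookfar 649 [0.2615 0.2644 0.2661]
w2 hookmid 749 [0.2628 0.2648 0.2662]
w2 pad 4033 [0.2833 0.2846 0.2858]
w2 bail 505 [0.2504 0.253  0.2566]
w2 pointer 0 
w2 needle 0 
w3 hookfar 469 [0.2325 0.2356 0.2375]
w3 hookmid 862 [0.2337 0.2361 0.2377]
w3 pad 4010 [0.2833 0.2846 0.2858]
w3 bail 1452 [0.1704 0.2311 0.233 ]
w3 pointer 0 
w3 needle 0 
top hookfar 38 [0.2448 0.2652 0.2694]
top hookmid 91 [0.2052 0.2654 0.2686]
top pad 167 [0.2818 0.2857 0.2887]
top bail 34 [0.2489 0.254  0.2565]
top pointer 27 [0.284  0.287  0.2897]
top needle 2 [0.2796 0.2817 0.2839]
scene hookfar 10 [0.2621 0.2646 0.2674]
scene hookmid 19 [0.2508 0.265  0.2678]
scene pad 59 [0.2826 0.2849 0.2871]
scene bail 16 [0.2513 0.2529 0.256 ]
scene pointer 7 [0.2855 0.2866 0.288 ]
scene needle 0
```

Both views agree: the hook bar has dropped 28.8 mm, while the pad is still about 5 mm from the top. The pad's top face should therefore end at z ≈ 0.2622. I'll push in two steps, checking with the camera in between.

```bash
cat > push.py <<'E'
import sys
from h import *
def at(x,z,y=0): p=HOOK+x*EX+y*EY; return [*p,z]
z=float(sys.argv[1])
gripper_to(0)
move_l(at(-.085,.33,.0),.2); move_l(at(.019,.33,.103),.2)
print(move_l(at(.019,.296,.103),.1,max_force=6))
print(move_l(at(.019,z,.103),.03,max_force=15),observe()["eef_pos"],np.round(observe()["ft_force"],2))
move_l(at(.019,.33,.103),.12); move_l(at(-.085,.33,0),.2); gripper_to(.08); move_l(at(-.085,.30,0),.2); hold(.5)
im,d,P,K,T=snap("wrist"); B=np.c_[EX,EY];S=(P[...,:2]-HOOK)@B;Z=P[...,2]
h=cv2.cvtColor(im,cv2.COLOR_RGB2HSV);ye=(h[...,0]>22)&(h[...,0]<32)&(h[...,1]>150)
for n,x0,x1,y0,y1,c in(("hook",.0244,.0393,-.006,.006,True),("pad",.012,.033,.09,.118,ye)):
    m=(S[...,0]>x0)&(S[...,0]<x1)&(S[...,1]>y0)&(S[...,1]<y1)&(Z>.18)&(Z<.3)&c;print(n,m.sum(),np.median(Z[m]).round(4))
for n in("scene","top"):
    im,d,P,K,T=snap(n);np.savez(n+"4",im=im,P=P)
    if n=="scene": save(cv2.resize(im[180:330,350:500],(600,600),interpolation=cv2.INTER_CUBIC),"scene_z%d"%(z*1e4))
print(observe()["time_s"])
E
python3 push.py .2645
```

```text
False
False [0.57985776 0.21238927 0.26424521] [-0.09  0.21  0.8 ]
hook 463 0.2357
pad 3016 0.2635
35.425
```

```bash
python3 push.py .2621
```

```text
False
False [0.58031155 0.21250238 0.26225723] [ 0.01 -0.65  0.53]
hook 463 0.2357
pad 2913 0.2614
42.4083
```

View pics/scene_z2621.png

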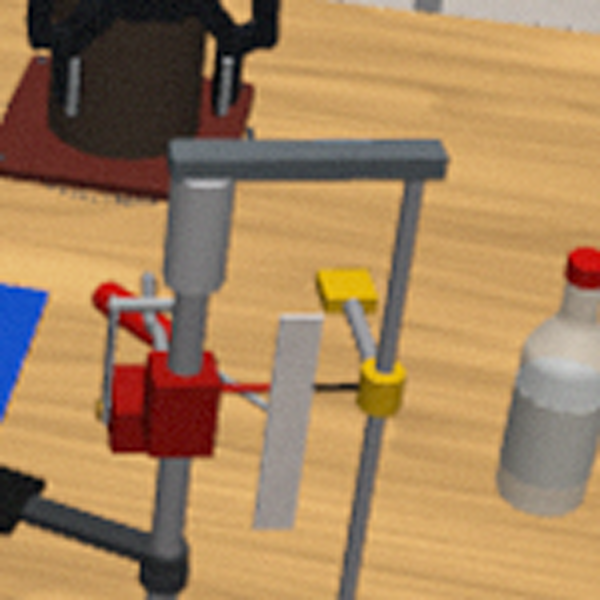

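The pointer (245,388) and needle (335,386) line up across the graduated strip. By depth, the pad is about 25.7 mm above the hook bar against a nominal 25, and the weight hangs still. I'm handing in.

```bash
python3 -c "
from plant import *
print(job_done())"
```

```text
the job is handed in; nothing more can be done
None
```

The job is handed in: the red weight hangs at rest and released on the hook (about 29 mm of travel), the rest is swung to about 1.04 rad, and the needle is within about 1 mm of the pointer by my camera measurement; the call returned no verdict.

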